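Index the die plate of a biscuit press

ROBOT

A 6-joint arm with a two-finger parallel gripper is mounted at the origin on the work surface; the furniture and walls round the work are solid. World frame = base frame: x ahead of the robot, y to its left, z up, the work surface at z = 0. Lengths are in mm, angles in rad, forces in N, time in s.
With the tool pointing down it reaches from about 300 to 775 mm from the base axis. Payload 14.6 kg.
Tool frame: the origin (TCP) lies on the centre line of the jaws, within the pads' length; the fingertips stand ahead of it and the grasp point (between the pads) is the TCP (manip.tip_reach is the z of the fingertips in the tool frame, in mm); z points along the fingers, y is the direction in which the jaws open and shut (so a half turn about z gives the same grasp; the last joint's range is limited). The gripper opens to 94 mm and grips with 3 to 60 N. Pads are 16 mm wide; open, the fingers measure 119 mm over their backs; the gripper's body (75 mm by 177 mm) begins 78 mm behind the grasp point.
Start: joints at [-1.205, 0.3, 1.521, -0, 1.321, -0.067], TCP at [230.67, -499.28, 224.446] pointing down, gripper open.
Joint ranges: [-3.03, 3.03], [-0.79, 2.21], [0.23, 2.52], [-1.04, 4.18], [0, 3.07], [-2.55, 2.55]. Speed limits (rad/s): [2.22, 2.22, 2.57, 3.14, 3.14, 3.14].

INTERFACE

Orientations are given as [roll, pitch, yaw] about the fixed x, y, z axes, in that order (R = Rz(yaw) Ry(pitch) Rx(roll)).
In Python, from cell import manip, camera, search_frame, masks_of, tip_of gives the robot as it stands.
- The arm moves only by the tool send_rows, never from a script. Its argument "plan" is a list of rows, each an object with "travel": the shift along the tool's x, y, z in mm, a list of three; "delta_rot": the turn, a rotation vector about the tool's x, y, z in degrees, a list of three; "fingers": the gripper's target within -1 to 1 (shut at 1, half-way at 0, fully open at -1). In form: [{"travel": [dx, dy, dz], "delta_rot": [wx, wy, wz], "fingers": fingers}, ...]. A call has 1 to 20 rows; each row shifts and turns the commanded pose from where the row before left it, along the tool's axes as they then stand; what a row does not reach is not made up. A row lasts 1/8 s, in which the tool goes at most 62.5 mm and 10.7 degrees, less where a joint would pass 70% of its speed; a pose out of reach is approached as far as the arm can. A call is refused whole if a number of a shift passes 62.5 or a number of a turn 10.7, either way. A call with a gripper value outside its range is refused whole. The fingers move at their own pace and stop on an object; "grip_force" is the grip in N (left out, the last holds). Time passes only in rows, so rows that do not move let the fingers close. It gives the time, the measured TCP pose, the force and the opening at its end, in the units of the state.
- manip.read_state(): the state, without advancing time (a new reading comes with each control period).
- camera(name): name is "side" or "top"; returns a dict with "color" (420x560x3 uint8, red, green, blue), "z_map" (420x560 float32, mm along the optical axis (not along the pixel's ray), 0 where there is no reading), "fov_y" (degrees; the focal length in pixels is half the picture's height over the tangent of half this angle, whatever the lens; pixels are square), "cx", "cy" (the principal point, pixels), "k1" (the pictures are not rectified: a ray, as slopes to the right and down, at radius r is drawn at 1 + k1 r^2 times it, then the intrinsics apply), "world_from_camera" (4x4, takes a point from camera to world coordinates). Camera axes: x right, y up, looking along -z (the intrinsics and any distortion apply to the point x, -y, -z); pixel columns grow to the right and rows downward; lengths in mm; the calibration is good to about 2 mm. A picture is of the moment at which its call begins.
- manip.sign_off(): hands the job in, once; it reports no verdict.
Trained networks look in the newest picture that a camera, given by its name, has taken for a name from the list of things; names that differ only in an ending like _2 or _b are one class to them, and where a whole thing is asked for, a point or a joint stands for the part that bears it (a point fixed in the world has none). Each returns a list of dicts, best first, with "confidence" (0 to 1); they miss things now and then, are a little off and sometimes report something else, mostly with a low value. They report only what shows in the picture. A call takes as long as a camera call.
- search_frame(name, camera): "at" ([x, y, z] in mm, in the coordinates of the camera as it stood for that picture, good to about 4 mm: the middle of the surface that is visible of it).
- masks_of(name, camera): "region" (420x560 bool, what is visible of it).
- tip_of(name, camera): "at" ([x, y, z] in mm, in the coordinates of the camera as it stood for that picture, good to about 4 mm: a listed point, or the origin of a listed thing).
The state is a dict: "clock": time; "joints": joint angles; "qd": joint speeds; "effort": joint torques, N m; "eef_pos": TCP position; "eef_rot": TCP orientation; "wrist_force": force on the tool from outside, world axes, zero at the start; "moment": the same for the moment, N m; "finger_gap": finger opening in mm.
Only numpy, scipy, OpenCV 4.12 (cv2) and the standard library are available. Lean on these libraries where they do the work, as an engineer would, in place of code of your own. Each camera call takes 0.05 s, during which the arm holds its last target. There are 200 camera calls.

TASK

Push the black knob of the lock's slide fully home towards the round die plate, so that the sprung brass tongue bears on the plate's edge; then turn the plate in its seat, by pushing its blue studs sideways, until its notch faces the tongue and the tongue springs all the way in. Feel your way gently: never press on the plate with more than 15 N, least of all once it is locked, do not lift it off its seat, leave the slide home and do not disturb the piping nozzles nearby.

Things in the scene. Friction and masses are not known exactly. Their poses are not given: they have to be found in the camera images.
- die_base: Fixed round dark metal seat on the table, 172 mm across, 22 mm high, bore in the middle; origin at the centre of its underside, z up. Along its +y stands the lock: a dark steel block 62 mm wide, from 88 to 168 mm along +y, rails 34 mm high. It was set by eye: lock, slide, knob and tongue stand up to 4 mm to either side (base x) of the base's y axis, an amount that no pose here tells.
- knob_nominal (a point): Point fixed to the base, 128 mm along its +y, 55 mm above the table: where the slide's black upright knob would stand with the slide drawn back, but for the lock's sideways error of up to 4 mm. It does not move with the slide. The knob is 18 mm thick, from 38 to 72 mm above the table, on an aluminium block 44 x 36 mm; pushed home it stands 106 mm from the seat's centre.
- lock_slide (a joint): How far the slide with the knob has been pushed towards the plate, in m: 0 drawn back (start), 0.022 at its hard stop, fully home. It moves along the base's -y, rubs with about 6 N (about 10 N in all with the tongue's spring pressed) and stays where it is left.
- lock_tongue (a joint): How far the brass tongue is pressed back into the slide, in m: 0 sprung out, about 0.014 with the slide home and the tongue on the plate's round edge, 0 again once in the notch. Spring 2 to 3 N. Tongue 16 mm wide, a red line on top, 24 to 32 mm above the table; its tip is 80 mm from the seat's centre with the slide drawn back, 58 mm with the slide home and the tongue out.
- die_plate: Loose oiled steel disc, 0.8 kg, 144 mm across, 12 mm thick, on the seat; a 60 mm spigot under it sits in the bore with about 1 mm of play all round. Origin on its axis at the disc's underside (22 mm above the table), z up. One notch, in the edge at its own +y. It may be turned either way, with roughly 2 to 6 N at a stud; once the tongue is in, it is blocked both ways, and more than 15 N spoils it.
- notch (a point): The notch's mouth in the die plate's edge, 72 mm from the plate's axis, half way up the edge. The notch is 19 mm wide (the tongue has about 1.5 mm to spare each side) and 18 mm deep. Four blue studs, 12 mm thick, stand on the plate from 34 to 56 mm above the table, 54 mm from its axis, at 45, 135, 225 and 315 degrees from the notch.
- nozzle_a: Steel piping nozzle standing near the work, 39 mm across, 50 mm high; origin at the centre of its foot. Bystander.
- nozzle_b: Steel piping nozzle standing near the work, 36 mm across, 46 mm high; origin at the centre of its foot. Bystander.

How it is judged (in metres and radians):
On the way, in this order (a step that is already met when the one before it is completed fails the run):
1. the slide is pushed home and the tongue bears on the plate's edge (value of joint lock_slide above 0.0195 m and value of joint lock_tongue above 0.009 m), for 0.1 s.
2. the plate is turned until the tongue has sprung into the notch (value of joint lock_slide above 0.0195 m and value of joint lock_tongue below 0.003 m), for 0.2 s.
At the end, for the whole second after the job is handed in: Slide home (19.5 mm or more of 22), tongue sprung out to within 3 mm of its full reach in the notch, notch along the base's +y within 0.15 rad, plate at rest and flat on its seat (origin 20 to 25 mm above the base's underside, tilt under 0.04 rad) (all of step 2 and angle between the y axis of die_plate and the y axis of die_base, either way round below 0.15 rad and z of die_plate in the frame of die_base between 0.02 and 0.025 m and angle between die_plate's own z axis and vertical below 0.04 rad and linear speed of die_plate below 0.01 m/s); the robot touches nothing.
It fails at once if the plate is pushed with more than 16 N (contact force between any of the fingers, the arm and die_plate above 16 N).
It fails at once if the base or its lock is pushed with more than 25 N (contact force between any of the fingers, the arm and die_base above 25 N).
It fails at once if the plate is lifted off its seat by more than 6 mm (z of die_plate in the frame of die_base above 0.028 m).
It fails at once if a nozzle is moved by more than 30 mm (distance of any of nozzle_a, nozzle_b from where it was at the start of the episode above 0.03 m).
It also fails if it takes over 72 s, if anything falls off the work surface, if the arm or the gripper's body presses on something with over 40 N, if the wrist force passes 120 N, or if a joint passes its speed limit or range.

## Working session

There is one attempt and no reset: what is moved stays moved. The work goes in short steps, Python scripts to look and compute and a tool call to move; the robot and the scene stay as the last step left them, time stands still between calls to the robot, and variables do not carry over. Pictures are saved under pics/ and viewed, about 8 in all and at most 12, crops included, and the job is handed in when it is done.

Besides the shell and the picture viewer there is one more tool, called after "Call:" as name(argument=value, ...), one argument or row to a line, values as JSON. send_rows: Moves the arm, as the interface text tells. Its arguments: {"type":"object","properties":{"plan":{"type":"array"},"grip_force":{"type":"number"}},"required":["plan"]}

```bash
mkdir -p pics && cat > h.py <<'E'
import numpy as np, cv2
from cell import manip, camera, search_frame, masks_of, tip_of
def w(c,p):
    T=np.array(c["world_from_camera"]);return T[:3,:3]@np.array(p)+T[:3,3]
def f(c): return 210/np.tan(np.radians(c["fov_y"])/2)
def proj(c,P):
    T=np.array(c["world_from_camera"]);q=T[:3,:3].T@(np.array(P)-T[:3,3])
    a=np.array([q[0],-q[1]])/-q[2];a=a*(1+c["k1"]*(a@a));return a*f(c)+[c["cx"],c["cy"]]
def cloud(c):
    F=f(c);K=np.array([[F,0,c["cx"]],[0,F,c["cy"]],[0,0,1.]])
    v,u=np.mgrid[:420,:560];p=np.stack([u,v],-1).reshape(-1,1,2).astype(float)
    s=cv2.undistortPoints(p,K,np.array([c["k1"],0,0,0,0]) if 0 else np.array([c["k1"],0,0,0.]))[:,0].reshape(420,560,2)
    z=c["z_map"];q=np.stack([s[...,0]*z,-s[...,1]*z,-z],-1)
    T=np.array(c["world_from_camera"]);return q@T[:3,:3].T+T[:3,3]
def save(c,n): cv2.imwrite(f"pics/{n}.png",c["color"][...,::-1])
E
python3 - <<'E'
from h import *
print(manip.read_state(),manip.tip_reach)
for n in("top","side"):
    c=camera(n);save(c,n+"1");print(n,c["fov_y"],c["k1"],np.array(c["world_from_camera"]).round(3).tolist())
    for t in("die_base","knob_nominal","die_plate","notch","nozzle_a","lock_slide","lock_tongue"):
        for fn in(tip_of,search_frame):
            try:
                for r in fn(t,n)[:3]:
                    P=w(c,r["at"]);print(t,fn.__name__,round(r["confidence"],2),P.round(1),proj(c,P).round())
            except Exception as e: print(t,fn.__name__,e)
E
```

```text
{'clock': 0.0, 'joints': array([-1.20465473e+00,  3.00488579e-01,  1.52158163e+00,  1.53454329e-05,
        1.32071035e+00, -6.65756359e-02]), 'qd': array([ 0.00047557,  0.00105729, -0.00023686,  0.0005713 ,  0.00111953,
       -0.00020137]), 'effort': array([ 1.00598871e-03, -5.31800330e+01, -3.52738130e+01,  7.08859228e-02,
        2.43563071e-02, -1.23490154e-04]), 'eef_pos': array([ 230.56198092, -499.07228443,  223.87650079]), 'eef_rot': array([-3.14040836e+00, -9.38581480e-05,  4.32713371e-01]), 'wrist_force': array([-0.53079   ,  0.00170944, -0.10057366]), 'moment': array([-0.01179617,  0.01107956, -0.00566916]), 'finger_gap': 93.71167164669951} 19.0
top 50.73891201933686 -0.12964667858548415 [[-0.002, 0.987, -0.16, 383.573], [-1.0, 0.003, 0.029, -68.183], [0.029, 0.16, 0.987, 971.794], [0.0, 0.0, 0.0, 1.0]]
die_base call 0.93 [497.2  42.1  24.9] [214. 235.]
knob_nominal call 0.8 [508.1 112.2  57.2] [179. 227.]
knob_nominal call 0.74 [499.1  43.8  21.7] [213. 234.]
die_plate call 0.61 [501.6 -21.9  20.8] [244. 233.]
die_plate call 0.92 [499.6 -18.5  31.5] [242. 233.]
notch cal
[... 1073 characters left out ...]
.8 -20.4  23.3] [265. 247.]
die_plate call 0.35 [547.9  40.4  27. ] [225. 258.]
die_plate call 0.73 [494.  -10.2  37.6] [266. 245.]
notch call 0.68 [551.2  41.   27.9] [223. 258.]
notch call 0.8 [492.7  -8.1  31.6] [266. 248.]
nozzle_a call 0.61 [ 494.1 -269.1   -3.3] [317. 186.]
nozzle_a call 0.53 [ 561.8 -276.    -0.6] [290. 175.]
nozzle_a call 0.84 [ 559.9 -267.9   25.3] [289. 167.]
nozzle_a call 0.58 [ 492.8 -258.1   22.7] [317. 179.]
lock_slide call it knows: die_base, die_plate, knob_nominal, notch, nozzle
lock_slide call 0.75 [504.3 110.7  36.5] [227. 290.]
lock_tongue call it knows: die_base, die_plate, knob_nominal, notch, nozzle
lock_tongue call 0.52 [500.4  73.4  35.3] [240. 276.]
```

```bash
python3 - <<'E'
from h import *
c=camera("top")
im=c["color"][...,::-1]
cv2.imwrite("pics/top_c.png",cv2.resize(im[130:330,140:400],None,fx=3,fy=3,interpolation=cv2.INTER_CUBIC))
P=cloud(c);hsv=cv2.cvtColor(c["color"],cv2.COLOR_RGB2HSV)
near=np.hypot(P[...,0]-500,P[...,1]-20)<190
# blue studs tops
b=(near&(hsv[...,0]>95)&(hsv[...,0]<130)&(hsv[...,1]>120)&(P[...,2]>45)).astype(np.uint8)
n,l,s,ce=cv2.connectedComponentsWithStats(b)
for i in range(1,n):
    if s[i,4]>5: print("blue",s[i,4],P[l==i].mean(0).round(1))
k=near&(P[...,2]>62);
n,l,s,ce=cv2.connectedComponentsWithStats(k.astype(np.uint8))
for i in range(1,n):
    if s[i,4]>5: q=P[l==i];print("high",s[i,4],q.mean(0).round(1),q.min(0).round(1),q.max(0).round(1),cv2.minAreaRect(q[:,:2].astype(np.float32)))
pl=near&(abs(P[...,2]-34)<3)&(P[...,1]<55)
q=P[pl][:,:2].astype(np.float32);print("plate",cv2.minEnclosingCircle(q),len(q))
r=near&(P[...,2]>31)&(P[...,1]>68)&(P[...,2]<60)
q=P[r][:,:2].astype(np.float32);print("lock",cv2.minAreaRect(q))
E
```

```text
blue 25 [552.2 -12.9  55.3]
blue 26 [504.7 -72.2  54.8]
blue 24 [493.2  34.   54.5]
blue 23 [445.7 -24.6  54.2]
high 63 [502.5 105.8  84.8] [383.6 -68.2  64.6] [513.9 117.4 971.8] ((443.1976318359375, 26.151885986328125), (222.50303649902344, 17.588895797729492), 53.18507766723633)
plate ((499.4390869140625, -18.198854446411133), 72.07542419433594) 2968
lock ((504.7296142578125, 108.57954406738281), (80.50105285644531, 62.199100494384766), 87.51139831542969)
```

View pics/top_c.png

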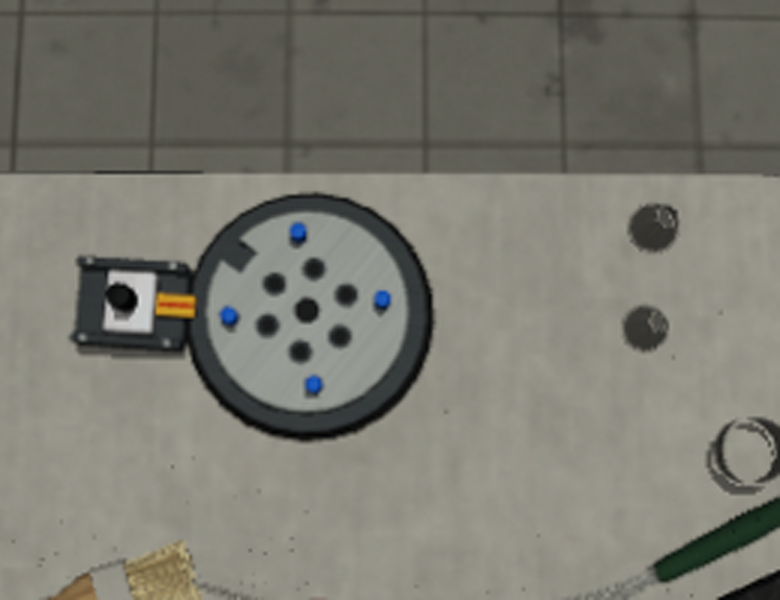

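View pics/side1.png

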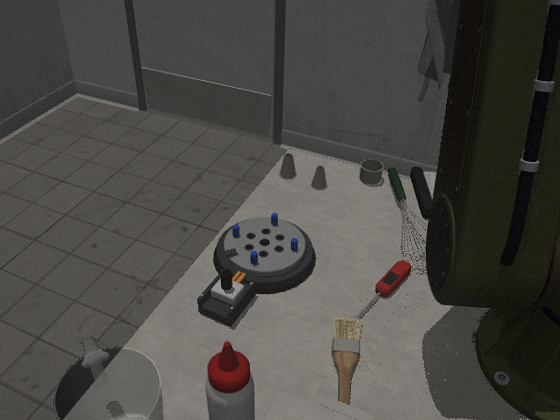

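```bash
python3 - <<'E'
from h import *
c=camera("top");P=cloud(c);ok=c["z_map"]>0
k=ok&(P[...,2]>62)&(np.hypot(P[...,0]-503,P[...,1]-110)<30);print("knob top",k.sum(),P[k].mean(0).round(1),P[k].min(0).round(1),P[k].max(0).round(1))
for nm in("top","side"):
    c=camera(nm);P=cloud(c);ok=(c["z_map"]>0)&(P[...,2]>76)&(P[...,0]>320)&(P[...,0]<800)&(P[...,1]<500)&(P[...,1]>-300)
    n,l,s,_=cv2.connectedComponentsWithStats(ok.astype(np.uint8))
    for i in range(1,n):
        if s[i,4]>40: print(nm,P[l==i].min(0).round(),P[l==i].max(0).round())
E
```

```text
knob top 64 [504.3 108.3  70.5] [496.8 100.3  62.8] [514.  117.2  73.8]
top [440. 324.  76.] [582. 445. 137.]
top [362. 381.  76.] [427. 445. 102.]
top [361. 280.  76.] [417. 331. 196.]
top [320. 280.  77.] [339. 467. 107.]
side [444. 325.  76.] [583. 439. 138.]
side [361. 286.  76.] [417. 340. 197.]
side [320. 280. 101.] [340. 325. 107.]
```

Call:
send_rows(
  plan=[
    {"travel": [0, 0, 0], "delta_rot": [0, 0, -10.45], "fingers": 1},
    {"travel": [0, 0, 0], "delta_rot": [0, 0, -10.45], "fingers": 1},
    {"travel": [0, 0, 0], "delta_rot": [0, 0, -10.45], "fingers": 1},
    {"travel": [0, 0, 0], "delta_rot": [0, 0, -10.45], "fingers": 1},
    {"travel": [0, 0, 0], "delta_rot": [0, 0, -10.45], "fingers": 1},
    {"travel": [0, 0, 0], "delta_rot": [0, 0, -10.45], "fingers": 1},
  ],
)

```text
clock: 2.25
eef_pos: [230.7, -499.3, 224.4]
eef_rot: [-3.142, -0.0, 1.533]
wrist_force: [-0.3, 0.6, 0.2]
finger_gap: 37.3
```

Call:
send_rows(
  plan=[
    {"travel": [49.8, 19.2, 0], "delta_rot": [0, 0, 0], "fingers": 1},
    {"travel": [49.8, 19.2, 0], "delta_rot": [0, 0, 0], "fingers": 1},
    {"travel": [49.8, 19.2, 0], "delta_rot": [0, 0, 0], "fingers": 1},
    {"travel": [49.8, 19.2, 0], "delta_rot": [0, 0, 0], "fingers": 1},
    {"travel": [49.8, 19.2, 0], "delta_rot": [0, 0, 0], "fingers": 1},
    {"travel": [49.8, 19.2, 0], "delta_rot": [0, 0, 0], "fingers": 1},
    {"travel": [49.8, 19.2, 0], "delta_rot": [0, 0, 0], "fingers": 1},
    {"travel": [49.8, 19.2, 0], "delta_rot": [0, 0, 0], "fingers": 1},
    {"travel": [49.8, 19.2, 0], "delta_rot": [0, 0, 0], "fingers": 1},
    {"travel": [49.8, 19.2, 0], "delta_rot": [0, 0, 0], "fingers": 1},
    {"travel": [49.8, 19.2, 0], "delta_rot": [0, 0, 0], "fingers": 1},
    {"travel": [49.8, 19.2, 0], "delta_rot": [0, 0, 0], "fingers": 1},
    {"travel": [49.8, 19.2, 0], "delta_rot": [0, 0, 0], "fingers": 1},
    {"travel": [0, 0, 0], "delta_rot": [0, 0, 0], "fingers": 1},
  ],
)

```text
clock: 4.0
eef_pos: [508.7, 139.1, 223.9]
eef_rot: [-3.141, -0.0, 1.531]
wrist_force: [-0.2, -0.4, -0.5]
finger_gap: 0.4
```

Call:
send_rows(
  plan=[
    {"travel": [0, -4, 50], "delta_rot": [0, 0, 0], "fingers": 1},
    {"travel": [0, 0, 50], "delta_rot": [0, 0, 0], "fingers": 1},
    {"travel": [0, 0, 40], "delta_rot": [0, 0, 0], "fingers": 1},
    {"travel": [0, 0, 18], "delta_rot": [0, 0, 0], "fingers": 1},
    {"travel": [-6, 0, 0], "delta_rot": [0, 0, 0], "fingers": 1},
    {"travel": [0, 0, 0], "delta_rot": [0, 0, 0], "fingers": 1},
  ],
)

```text
clock: 4.75
eef_pos: [504.5, 130.0, 67.5]
eef_rot: [3.14, -0.0, 1.526]
wrist_force: [0.1, -0.2, 0.0]
finger_gap: 0.7
```

Call:
send_rows(
  plan=[
    {"travel": [-4, 0, 0], "delta_rot": [0, 0, 0], "fingers": 1},
    {"travel": [-4, 0, 0], "delta_rot": [0, 0, 0], "fingers": 1},
    {"travel": [-3, 0, 0], "delta_rot": [0, 0, 0], "fingers": 1},
    {"travel": [-3, 0, 0], "delta_rot": [0, 0, 0], "fingers": 1},
  ],
)

```text
clock: 5.25
eef_pos: [503.9, 117.4, 67.6]
eef_rot: [3.14, -0.002, 1.527]
wrist_force: [-0.8, 8.6, 5.4]
finger_gap: 0.4
```

Call:
send_rows(
  plan=[
    {"travel": [-2, 0, 0], "delta_rot": [0, 0, 0], "fingers": 1},
    {"travel": [-2, 0, 0], "delta_rot": [0, 0, 0], "fingers": 1},
    {"travel": [-2, 0, 0], "delta_rot": [0, 0, 0], "fingers": 1},
  ],
)

```text
clock: 5.62
eef_pos: [503.5, 111.5, 67.5]
eef_rot: [3.14, -0.002, 1.527]
wrist_force: [-2.4, 8.1, 4.7]
finger_gap: 0.4
```

Call:
send_rows(
  plan=[
    {"travel": [-2, 0, 0], "delta_rot": [0, 0, 0], "fingers": 1},
    {"travel": [-2, 0, 0], "delta_rot": [0, 0, 0], "fingers": 1},
    {"travel": [-1, 0, 0], "delta_rot": [0, 0, 0], "fingers": 1},
  ],
)

```text
clock: 6.0
eef_pos: [503.3, 106.6, 67.6]
eef_rot: [3.14, -0.002, 1.527]
wrist_force: [-3.0, 8.8, 5.3]
finger_gap: 0.2
```

Call:
send_rows(
  plan=[
    {"travel": [-1, 0, 0], "delta_rot": [0, 0, 0], "fingers": 1},
    {"travel": [-1, 0, 0], "delta_rot": [0, 0, 0], "fingers": 1},
  ],
)

```text
clock: 6.25
eef_pos: [503.2, 105.1, 67.6]
eef_rot: [3.14, -0.003, 1.527]
wrist_force: [-2.8, 19.4, 4.5]
finger_gap: 0.3
```

Call:
send_rows(
  plan=[
    {"travel": [-0.5, 0, 0], "delta_rot": [0, 0, 0], "fingers": 1},
    {"travel": [0, 0, 0], "delta_rot": [0, 0, 0], "fingers": 1},
  ],
)

```text
clock: 6.5
eef_pos: [503.2, 105.1, 67.6]
eef_rot: [3.14, -0.003, 1.527]
wrist_force: [-2.4, 17.7, 4.2]
finger_gap: 0.6
```

```bash
python3 - <<'E'
from h import *
c=camera("side");im=c["color"][...,::-1]
cv2.imwrite("pics/s2.png",cv2.resize(im[190:340,170:350],None,fx=4,fy=4,interpolation=cv2.INTER_CUBIC))
E
```

```text
(no output)
```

View pics/s2.png

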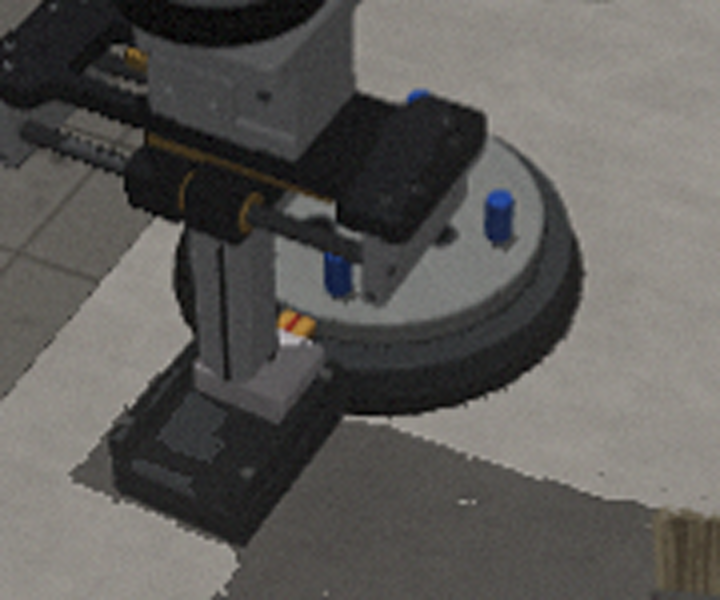

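Call:
send_rows(
  plan=[
    {"travel": [5, 0, 0], "delta_rot": [0, 0, 0], "fingers": 1},
    {"travel": [5, 0, 0], "delta_rot": [0, 0, 0], "fingers": 1},
    {"travel": [0, 0, -40], "delta_rot": [0, 0, 0], "fingers": 1},
    {"travel": [0, 0, -40], "delta_rot": [0, 0, 0], "fingers": 1},
    {"travel": [-36.5, 16.2, 0], "delta_rot": [0, 0, 0], "fingers": 1},
    {"travel": [-36.5, 16.2, 0], "delta_rot": [0, 0, 0], "fingers": 1},
    {"travel": [-36.5, 16.2, 0], "delta_rot": [0, 0, 0], "fingers": 1},
    {"travel": [-36.5, 16.2, 0], "delta_rot": [0, 0, 0], "fingers": 1},
    {"travel": [0, 0, 0], "delta_rot": [0, 0, -9], "fingers": 1},
    {"travel": [0, 0, 0], "delta_rot": [0, 0, -9], "fingers": 1},
    {"travel": [0, 0, 0], "delta_rot": [0, 0, -9], "fingers": 1},
    {"travel": [0, 0, 0], "delta_rot": [0, 0, 0], "fingers": 1},
  ],
)

```text
clock: 8.05
eef_pos: [561.6, -35.5, 146.5]
eef_rot: [-3.141, 0.0, 1.997]
wrist_force: [-0.0, -0.2, -0.2]
finger_gap: 0.3
```

```bash
cat > studs.py <<'E'
from h import *
import sys
for nm in("top","side"):
    c=camera(nm);P=cloud(c);hsv=cv2.cvtColor(c["color"],cv2.COLOR_RGB2HSV)
    near=(np.hypot(P[...,0]-500,P[...,1]+19)<75)&(c["z_map"]>0)
    b=(near&(hsv[...,0]>95)&(hsv[...,0]<130)&(hsv[...,1]>120)&(P[...,2]>50)).astype(np.uint8)
    n,l,s,_=cv2.connectedComponentsWithStats(b)
    for i in range(1,n):
        if s[i,4]>5: p=P[l==i].mean(0);print(nm,"blue",s[i,4],p.round(1),np.degrees(np.arctan2(p[1]+18.9,p[0]-499.2)).round(1))
    y=((hsv[...,0]>5)&(hsv[...,0]<30)&(hsv[...,1]>120)&(c["z_map"]>0)&(np.hypot(P[...,0]-502,P[...,1]-60)<30)&(P[...,2]<50))
    if y.sum(): print(nm,"tongue",y.sum(),P[y].mean(0).round(1),P[y].min(0).round(1),P[y].max(0).round(1))
    if len(sys.argv)>1: cv2.imwrite(f"pics/{sys.argv[1]}_{nm}.png",cv2.resize(c["color"][...,::-1][180:300,150:310],None,fx=4,fy=4,interpolation=cv2.INTER_CUBIC))
E
python3 studs.py
```

```text
side blue 31 [505.7 -70.8  55.3] -82.9
side blue 36 [553.4 -11.8  54.8] 7.5
side blue 35 [446.1 -23.8  54.9] -174.7
side blue 38 [493.7  35.6  55.3] 95.7
side tongue 38 [501.9  58.   32.6] [495.2  51.7  28.5] [510.4  63.   36. ]
```

Call:
send_rows(
  plan=[
    {"travel": [0, 0, 40], "delta_rot": [0, 0, 0], "fingers": 1},
    {"travel": [0, 0, 30], "delta_rot": [0, 0, 0], "fingers": 1},
    {"travel": [0, 0, 15], "delta_rot": [0, 0, 0], "fingers": 1},
    {"travel": [0, 0, 0], "delta_rot": [0, 0, 0], "fingers": 1},
  ],
)

```text
clock: 8.65
eef_pos: [561.5, -35.4, 61.1]
eef_rot: [-3.141, -0.001, 1.997]
wrist_force: [0.2, 0.9, -0.1]
finger_gap: 0.4
```

Call:
send_rows(
  plan=[
    {"travel": [3, 0, 0], "delta_rot": [0, 0, 0], "fingers": 1},
    {"travel": [3, 0, 0], "delta_rot": [0, 0, 0], "fingers": 1},
    {"travel": [1, 0, 0], "delta_rot": [0, 0, 0], "fingers": 1},
    {"travel": [1, 0, 0], "delta_rot": [0, 0, 0], "fingers": 1},
  ],
)

```text
clock: 9.15
eef_pos: [558.7, -28.2, 62.0]
eef_rot: [3.141, 0.001, 1.998]
wrist_force: [1.3, -1.8, 1.5]
finger_gap: 0.6
```

Call:
send_rows(
  plan=[
    {"travel": [1, 0, 0], "delta_rot": [0, 0, 0], "fingers": 1},
    {"travel": [1, 0, 0], "delta_rot": [0, 0, 0], "fingers": 1},
    {"travel": [1, 0, 0], "delta_rot": [0, 0, 0], "fingers": 1},
    {"travel": [1, 0, 0], "delta_rot": [0, 0, 0], "fingers": 1},
  ],
)

```text
clock: 9.65
eef_pos: [556.7, -24.4, 61.4]
eef_rot: [3.141, 0.0, 1.998]
wrist_force: [3.2, -1.7, 0.4]
finger_gap: 0.4
```

Call:
send_rows(
  plan=[
    {"travel": [1, 0, 0], "delta_rot": [0, 0, 0], "fingers": 1},
    {"travel": [1, 0, 0], "delta_rot": [0, 0, 0], "fingers": 1},
    {"travel": [1, 0, 0], "delta_rot": [0, 0, 0], "fingers": 1},
    {"travel": [1, 0, 0], "delta_rot": [0, 0, 0], "fingers": 1},
    {"travel": [1, 0, 0], "delta_rot": [0, 0, 0], "fingers": 1},
    {"travel": [1, 0, 0], "delta_rot": [0, 0, 0], "fingers": 1},
  ],
)

```text
clock: 10.4
eef_pos: [554.1, -18.9, 61.4]
eef_rot: [-3.142, -0.0, 1.998]
wrist_force: [2.0, -2.3, -0.4]
finger_gap: 0.6
```

Call:
send_rows(
  plan=[
    {"travel": [1, 0, 0], "delta_rot": [0, 0, 0], "fingers": 1},
    {"travel": [1, 0, 0], "delta_rot": [0, 0, 0], "fingers": 1},
    {"travel": [1, 0, 0], "delta_rot": [0, 0, 0], "fingers": 1},
    {"travel": [1, 0, 0], "delta_rot": [0, 0, 0], "fingers": 1},
    {"travel": [1, 0, 0], "delta_rot": [0, 0, 0], "fingers": 1},
    {"travel": [1, 0, 0], "delta_rot": [0, 0, 0], "fingers": 1},
  ],
)

```text
clock: 11.15
eef_pos: [551.7, -13.5, 61.5]
eef_rot: [3.142, 0.0, 1.998]
wrist_force: [2.0, -1.4, -0.1]
finger_gap: 0.7
```

```bash
python3 studs.py
```

```text
side blue 32 [520.6 -66.2  55.3] -65.7
side blue 37 [548.    4.5  55.1] 25.6
side blue 31 [449.4 -38.2  55.3] -158.8
side blue 38 [476.5  32.2  55.4] 114.0
side tongue 34 [502.   58.   32.3] [496.1  53.4  27.2] [510.7  64.3  34.9]
```

Call:
send_rows(
  plan=[
    {"travel": [1, 0, 0], "delta_rot": [0, 0, 0], "fingers": 1},
    {"travel": [1, 0, 0], "delta_rot": [0, 0, 0], "fingers": 1},
    {"travel": [1, 0, 0], "delta_rot": [0, 0, 0], "fingers": 1},
    {"travel": [1, 0, 0], "delta_rot": [0, 0, 0], "fingers": 1},
    {"travel": [1, 0, 0], "delta_rot": [0, 0, 0], "fingers": 1},
    {"travel": [1, 0, 0], "delta_rot": [0, 0, 0], "fingers": 1},
    {"travel": [1, 0, 0], "delta_rot": [0, 0, 0], "fingers": 1},
    {"travel": [1, 0, 0], "delta_rot": [0, 0, 0], "fingers": 1},
    {"travel": [1, 0, 0], "delta_rot": [0, 0, 0], "fingers": 1},
  ],
)

```text
clock: 12.38
eef_pos: [547.9, -5.3, 61.5]
eef_rot: [-3.142, 0.0, 1.998]
wrist_force: [1.2, -1.8, 0.3]
finger_gap: 0.5
```

Call:
send_rows(
  plan=[
    {"travel": [0.5, 0, 0], "delta_rot": [0, 0, 0], "fingers": 1},
    {"travel": [0.5, 0, 0], "delta_rot": [0, 0, 0], "fingers": 1},
    {"travel": [0.5, 0, 0], "delta_rot": [0, 0, 0], "fingers": 1},
    {"travel": [0.5, 0, 0], "delta_rot": [0, 0, 0], "fingers": 1},
  ],
)

```text
clock: 12.88
eef_pos: [547.0, -3.6, 61.4]
eef_rot: [-3.141, -0.0, 1.998]
wrist_force: [1.4, -2.5, 0.9]
finger_gap: 0.4
```

```bash
python3 studs.py b
```

```text
top blue 22 [529.  -63.2  55.1] -56.1
top blue 24 [453.9 -50.1  54.9] -145.4
side blue 33 [530.  -60.6  54.6] -53.5
side blue 31 [454.5 -48.5  55.5] -146.5
side blue 35 [542.   13.9  55.1] 37.5
side blue 41 [467.5  26.2  55.5] 125.1
side tongue 36 [501.7  58.2  32.8] [495.4  54.3  27.5] [510.1  64.1  35.7]
```

View pics/b_side.png

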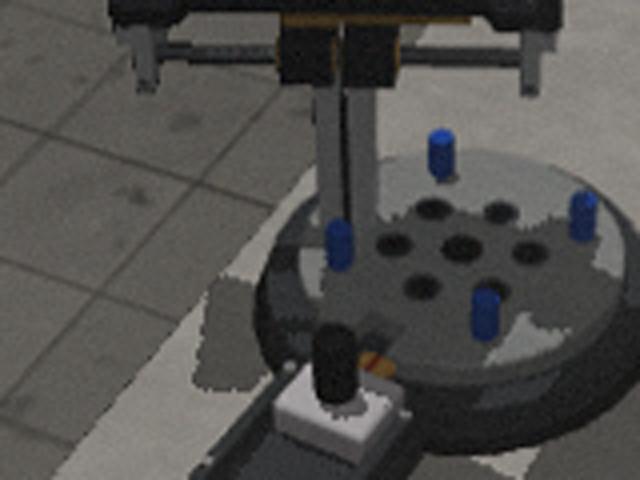

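The side crop shows the notch at about (380,325), just short of the tongue at (375,365). About 6 mm of push is left.

Call:
send_rows(
  plan=[
    {"travel": [0.5, 0, 0], "delta_rot": [0, 0, 0], "fingers": 1},
    {"travel": [0.5, 0, 0], "delta_rot": [0, 0, 0], "fingers": 1},
    {"travel": [0.5, 0, 0], "delta_rot": [0, 0, 0], "fingers": 1},
    {"travel": [0.5, 0, 0], "delta_rot": [0, 0, 0], "fingers": 1},
    {"travel": [0.5, 0, 0], "delta_rot": [0, 0, 0], "fingers": 1},
    {"travel": [0.5, 0, 0], "delta_rot": [0, 0, 0], "fingers": 1},
  ],
)

```text
clock: 13.72
eef_pos: [545.8, -0.6, 61.4]
eef_rot: [-3.141, -0.0, 1.998]
wrist_force: [0.3, 0.3, 0.9]
finger_gap: 0.7
```

```bash
python3 studs.py
```

```text
top blue 24 [533.8 -59.   55. ] -49.2
top blue 22 [457.7 -55.2  55.3] -138.8
side blue 33 [534.7 -57.   54.8] -47.0
side blue 31 [458.6 -52.8  55.3] -140.1
side blue 34 [539.3  18.4  55.1] 42.9
side blue 44 [463.1  22.3  55.1] 131.2
side tongue 81 [501.7  52.1  32.7] [494.3  40.4  27.5] [510.9  65.7  35.9]
```

The tongue's visible patch has grown from 36 to 81 px and its tip is now at y≈40, so it has sprung in. I'll back off.

Call:
send_rows(
  plan=[
    {"travel": [-5, 0, 0], "delta_rot": [0, 0, 0], "fingers": 1},
    {"travel": [-7, 0, 0], "delta_rot": [0, 0, 0], "fingers": 1},
    {"travel": [0, 0, -40], "delta_rot": [0, 0, 0], "fingers": 1},
    {"travel": [0, 0, -50], "delta_rot": [0, 0, 0], "fingers": 1},
    {"travel": [-50, 0, -30], "delta_rot": [0, 0, 0], "fingers": 1},
    {"travel": [-50, 0, 0], "delta_rot": [0, 0, 0], "fingers": 1},
    {"travel": [0, 0, 0], "delta_rot": [0, 0, 0], "fingers": 1},
    {"travel": [0, 0, 0], "delta_rot": [0, 0, 0], "fingers": 1},
  ],
)

```text
clock: 14.82
eef_pos: [592.0, -102.6, 181.0]
eef_rot: [-3.141, -0.001, 1.998]
wrist_force: [0.5, 0.3, -0.2]
finger_gap: 0.5
```

```bash
python3 studs.py e
```

```text
top tongue 22 [504.8  64.4  29.9] [495.3  60.4  12.1] [513.3  67.4  34.9]
side blue 31 [534.6 -56.7  54.8] -46.9
side blue 32 [458.7 -53.1  55.5] -139.8
side blue 37 [539.2  18.8  55.1] 43.3
side blue 47 [463.2  22.5  55.2] 131.0
side tongue 82 [501.9  52.   32.8] [494.6  37.9  27.3] [511.1  63.4  35.4]
```

View pics/e_side.png

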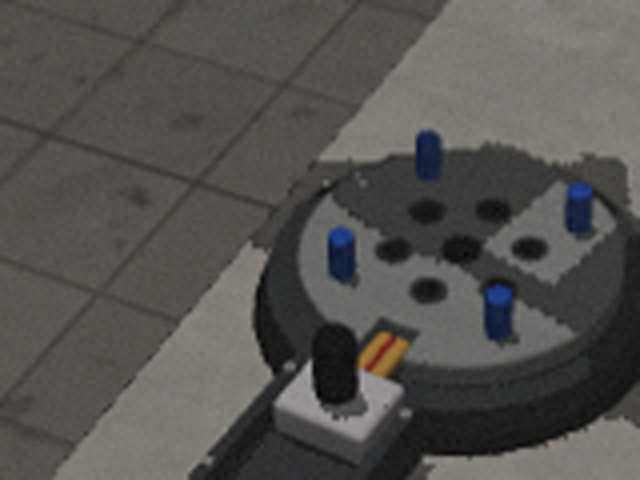

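The side crop shows the tongue at (385,352) seated deep in the notch, with the plate flat, the slide home and the arm clear.

```bash
python3 -c "
from cell import manip
print(manip.sign_off())"
```

```text
the job is handed in; nothing more can be done
None
```

The plate is locked: the slide is fully home and the brass tongue has sprung into the notch. I handed the job in at about 15 s on the robot's clock; no verdict is reported.

- **Slide:** I pushed the knob with closed fingers until it hit its hard stop. The force there was about 19 N on the knob, not on the plate. An extra 0.5 mm of push did not move it.
- **Plate:** I turned it about 36° by pushing one blue stud in small steps. No plate reading was above about 4 N, and the force was near zero once the tongue sprang in. These readings came at the end of each short move, not continuously.
- **Last side-camera check, arm backed off:**
  - The tongue's tip is about 58 mm from the seat's centre, which is its full reach.
  - The stud angles put the notch about 87° from world x, against about 87.5° for the lock's axis.
  - All stud tops are level at about 55 mm, so the plate is flat.
- **One reading disagreed:** the last top-camera measurement of the tongue (tip at y of about 60, from 22 pixels) did not match. The arm was in the top camera's view: it found no studs at all. I went by the side view.
- **Nozzles:** the arm never came near them, but I did not measure them again at the end.

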